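# Lay a delicate circuit board under a contact arm and lower the arm gently

### The arm

A 7-joint arm with a two-finger parallel gripper is mounted at the origin on a cart in front of the work surface, level with it; the furniture and walls round the work are solid. World frame = base frame: x ahead of the robot, y to its left, z up, the work surface at z = 0. Lengths are in m, angles in rad, forces in N, time in s.
With the tool pointing down it reaches from about 0.425 to 0.925 m from the base axis. Payload 6.8 kg.
Tool frame: the origin (TCP) lies midway between the tips of the shut fingers; the grasp point (between the pads) lies 19 mm behind it; z points along the fingers, x is the direction in which the jaws open and shut, and the axes are right-handed (so a half turn about z gives the same grasp; the last joint's range is limited). The gripper opens to 85 mm and grips with 20 to 120 N. Pads are 22 mm wide; open, the fingers measure 114 mm over their backs; the gripper's body (76 mm by 85 mm) begins 54 mm behind the grasp point. The pads swing forward as they close: fully open they stand 13 mm farther back than shut.
Start: joints at [1.077, 0.477, 0.022, 1.555, -0.011, 1.109, -0.083], TCP at [0.254, -0.625, 0.231] pointing down, gripper open.
Joint ranges: [-2.96, 2.96], [-0.34, 2.1], [-1.41, 1.46], [0.24, 2.44], [-1.37, 4.51], [0.17, 1.92], [-2.96, 2.96]. Speed limits (rad/s): [2.39, 2.39, 3.14, 3.14, 3.14, 3.14, 3.14].

### API

Orientations are given as a unit quaternion [w, x, y, z].
In Python, from station import * gives the robot as it stands.
- The arm moves only by the shell command python3 -m handwheel 'ROWS' [FORCE]. ROWS is JSON, a list of rows, each an object of numbers: "grip": the finger opening in cm, from 0 to 8.54; "tx", "ty", "tz": the shift along the tool's x, y, z in cm; "yaw": the turn about the tool's z in degrees. In form: [{"grip": .., "tx": .., "ty": .., "tz": .., "yaw": ..}, ...]. A call has 1 to 5 rows; each row shifts and turns the commanded pose from where the row before left it, along the tool's axes as they then stand; what a row does not reach is not made up. A row lasts 1/10 s, in which the tool goes at most 50 mm and 8.59 degrees, less where a joint would pass 70% of its speed; a pose out of reach is approached as far as the arm can. A call is refused whole if a number of a shift passes 5 or a number of a turn 8.59, either way. A call with a gripper value outside its range is refused whole. The fingers move at their own pace and stop on an object; FORCE is the grip in N (left out, the last holds). Time passes only in rows, so rows that do not move let the fingers close. It gives the time, the measured TCP pose, the force and the opening at its end, in the units of the state.
- get_obs(): the state, without advancing time (a new reading comes with each control period).
- read_camera(name): name is "side" or "top" or "wrist"; returns a dict with "image" (384x512x3 uint8, blue, green, red), "intrinsics" (3x3 intrinsics, pixels), "D" ([k1, k2, p1, p2, k3] as OpenCV has them; the pictures are not rectified), "position" and "attitude" of the camera in the world; the wrist camera has in their place "hand_eye" (4x4, takes a point from camera to tool coordinates, whose origin is the TCP and whose axes are the tool frame's). Camera axes: x right, y down, z forward; pixel columns grow to the right and rows downward; lengths in m; the calibration is good to about 2 mm. A picture is of the moment at which its call begins: read the wrist's pose just before it. There is no depth.
- hand_in(): hands the job in, once; it reports no verdict.
The state is a dict: "t": time; "q": joint angles; "joint_vel": joint speeds; "joint_torque": joint torques, N m; "eef_pos": TCP position; "tool_rot": TCP orientation; "contact_force": force on the tool from outside, world axes, zero at the start; "torque": the same for the moment, N m; "gripper_width": opening from 0.0 (shut) to 1.0 (fully open).
Only numpy, scipy, OpenCV 4.12 (cv2) and the standard library are available. Lean on these libraries where they do the work, as an engineer would, in place of code of your own. Each camera call takes 0.05 s, during which the arm holds its last target. There are 200 camera calls.

### The job

Pick up the small bare circuit board that lies solder side up (not the one with its components on top) and lay it, still solder side up, squarely in the middle of the foam rest of the contact-test stand. Then take the raised contact arm by its round bar and bring it down gently until its pins rest on the board, and let go. The board is delicate: use the lightest grip, set it down softly, and neither drop the arm on it nor press it down hard; leave the other board and the wire spool where they are.

Things in the scene. Friction and masses are not known exactly. Their poses are not given: they have to be found in the camera images.
- board: small green circuit board lying solder side up on its components: 40 mm (x) by 105 mm (y), 23 mm high, about 45 g. Origin under its centre, z up. The board proper is the top 2 mm (21 to 23 mm up) and overhangs at its long edges: grip across x by these. Delicate: 20 to 30 N a finger (over 45 N it cracks), no blow or press over 40 N. Either end may point either way
- other_board: a board of the same size lying the other way up: flat board (2 mm) underneath, components (black, yellow and white blocks) on top, up to 23 mm high. Not to be moved. Origin under its centre, y along its length
- wire_spool: spool of wire with grey flanges standing upright, 63 mm diameter, 90 mm high; origin under its centre. Not to be moved
- probe_stand: contact-test stand, fixed to the bench: aluminium base plate 150 mm (x) by 180 mm (y) (its local y from -40 to 140 mm, top 14 mm above the bench), two grey hinge posts 84 mm high at local y = 115 mm. Origin on the bench under the middle of the rest; x runs along the rest and along the arm's hinge, y from the rest towards the hinge
- foam_rest: black foam-topped rest on the stand's base plate, origin 14 mm above the bench, 118 mm (stand x) by 50 mm (stand y), flat top 30 mm above the bench; the board lies lengthwise on it
- rest_top (a point): centre of the rest's flat top, 30 mm above the bench; axes as the stand's
- hinge_axis (a point): middle of the arm's hinge, on the stand at local (0, 115, 70) mm; the axis runs along the stand's x
- grip_bar (a point): middle of the arm's round steel grip bar, 12 mm diameter, parallel to the hinge and 190 mm from it, 90 mm free between the arm's side struts, 50 mm from bar centre to the contact head. Arm down: at stand-local (0, -75, 70) mm with only the bench beneath. Can be pinched from above at every angle and turns in the fingers
- probe_arm: the contact arm: two aluminium side struts from the hinge to the grip bar, and a black contact head 90 x 50 x 14 mm between the arm's struts 115 mm from the hinge, with two rows of short brass pins underneath (5 mm to 17 mm below the arm's centre line when down). Origin at the middle of the hinge; its -y points along the arm to the bar
- swing_hinge (a joint): angle of the contact arm (230 g): about 1.95 = leaning back against its stop, pi/2 = upright, 0 = level with the pins resting on a board that lies on the rest, -0.10 = lower stop with no board. It falls freely below pi/2 if let go
Mind the look-alikes: they are no part of the job. Leave any red look-alike of the board alone.

How it is judged:
By the outcome, as a careful person would: the job done as asked, in the order asked, and still so for the second after the job is handed in, with the robot touching nothing.
It also fails if it takes over 61 s, if anything falls off the work surface, if the arm or the gripper's body presses on something with over 40 N, if the wrist force passes 120 N, or if a joint passes its speed limit or range.

## Working session

There is one attempt and no reset: what is moved stays moved. The work goes in short steps, Python scripts to look and compute and a shell command to move; the robot and the scene stay as the last step left them, time stands still between calls to the robot, and variables do not carry over. Pictures are saved under pics/ and viewed, about 8 in all and at most 12, crops included, and the job is handed in when it is done.

```bash
mkdir -p pics; ls; python3 - <<'E'
from station import *
import cv2,numpy as np
o=get_obs();print({k:np.round(v,3).tolist() for k,v in o.items()})
for n in("top","side"):
    c=read_camera(n);cv2.imwrite(f"pics/{n}0.png",c["image"])
    print(n,np.round(c["intrinsics"],1).tolist(),c["D"],c["position"],c["attitude"])
c=read_camera("wrist");print(c["hand_eye"],c["intrinsics"],c["D"]);cv2.imwrite("pics/w0.png",c["image"])
E
```

```text
pics
{'t': 0.0, 'q': [1.077, 0.478, 0.022, 1.556, -0.011, 1.109, -0.083], 'joint_vel': [0.0, 0.001, -0.001, 0.001, -0.0, -0.001, -0.0], 'joint_torque': [-0.0, -59.645, 1.608, -28.119, 0.012, 0.009, -0.0], 'eef_pos': [0.254, -0.625, 0.23], 'tool_rot': [-0.0, 0.83, -0.558, -0.001], 'contact_force': [-0.043, -0.49, -0.536], 'torque': [0.019, -0.014, -0.04], 'gripper_width': 1.004}
top [[394.0, 0.0, 254.6], [0.0, 394.0, 182.2], [0.0, 0.0, 1.0]] [-0.10040423  0.          0.          0.          0.        ] [0.34624285 0.15047334 1.37291567] [ 0.04887921 -0.70493335  0.70574968 -0.0509625 ]
side [[483.7, 0.0, 250.5], [0.0, 483.7, 187.0], [0.0, 0.0, 1.0]] [-0.17323429  0.          0.          0.          0.        ] [-0.06197348  1.35149356  0.98219176] [ 0.111986   -0.19481593  0.86327099 -0.45196138]
[[ 9.99999488e-01 -9.28634150e-04  4.02210125e-04 -6.38614534e-04]
 [ 7.61799937e-04  9.52391868e-01  3.04875630e-01 -7.75809172e-02]
 [-6.66179574e-04 -3.04875167e-01  9.52392088e-01 -1.43100100e-01]
 [ 0.00000000e+00  0.00000000e+00  0.00000000e+00  1.00000000e+00]] [[324.38329051   0.         256.5203486 ]
 [  0.         324.38329051 194.59684076]
 [  0.           0.           1.        ]] [-0.05014085  0.          0.          0.          0.        ]
```

```bash
python3 -c "
import cv2,numpy as np
t=cv2.imread('pics/top0.png');s=cv2.imread('pics/side0.png')
cv2.imwrite('pics/t0.png',cv2.resize(t,(800,600)));cv2.imwrite('pics/s0.png',cv2.resize(s,(800,600)))"
```

```text
(no output)
```

View pics/t0.png

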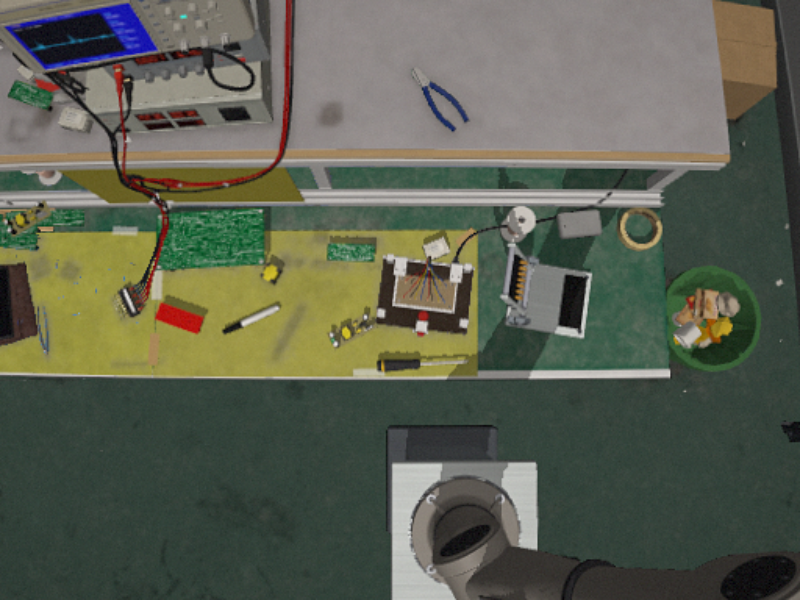

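View pics/s0.png

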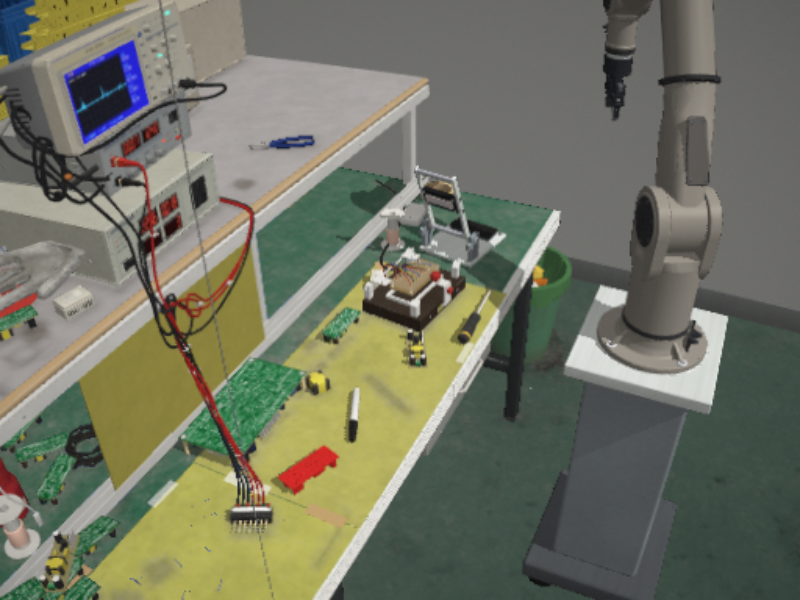

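The top view, in the 800x600 picture, shows:
- the solder-side-up green board at (351,250)
- the component-side-up board at (351,328)
- the spool at (520,223)
- the stand's rest at (573,302), with its hinge posts at about x=515 and the arm leaning back to the left

The side view agrees. Next I measure positions.

```bash
cat > h.py <<'E'
from station import *
import cv2,numpy as np
from scipy.spatial.transform import Rotation as R
def q2R(q): return R.from_quat([q[1],q[2],q[3],q[0]]).as_matrix()
def campose(c,o=None):
    if "hand_eye" in c:
        T=np.array(c["hand_eye"]);Rt=q2R(o["tool_rot"]);return Rt@T[:3,:3],Rt@T[:3,3]+np.array(o["eef_pos"])
    return q2R(c["attitude"]),np.array(c["position"])
def cast(c,uv,z,o=None):
    Rc,p=campose(c,o);n=cv2.undistortPoints(np.array(uv,float).reshape(-1,1,2),np.array(c["intrinsics"]),np.array(c["D"])).reshape(-1,2)
    d=np.c_[n,np.ones(len(n))]@Rc.T
    return p+d*((z-p[2])/d[:,2])[:,None]
def proj(c,P,o=None):
    Rc,p=campose(c,o);X=(np.array(P,float).reshape(-1,3)-p)@Rc
    return cv2.projectPoints(X,np.zeros(3),np.zeros(3),np.array(c["intrinsics"]),np.array(c["D"]))[0].reshape(-1,2)
def blobs(m,lo):
    return [k for k in cv2.findContours(m.astype(np.uint8)*255,cv2.RETR_EXTERNAL,cv2.CHAIN_APPROX_NONE)[0] if cv2.contourArea(k)>lo]
def rect(c,k,z,o=None):
    "rectangle in world mm on plane z: centre, size, angle of long axis (deg)"
    P=cast(c,k.reshape(-1,2),z,o)[:,:2]*1000
    (cx,cy),(w,h),a=cv2.minAreaRect(P.astype(np.float32))
    if w<h: w,h,a=h,w,a+90
    return np.round([cx,cy,w,h,(a+90)%180-90],1)
def go(P,yawdeg=None):
    "shift from the present pose to TCP P, in cm along the tool axes after turn to world angle yawdeg of tool x"
    o=get_obs();Rt=q2R(o["tool_rot"]);a=np.degrees(np.arctan2(Rt[1,0],Rt[0,0]))
    dy=0 if yawdeg is None else (a-yawdeg+180)%360-180
    d=(Rt@R.from_euler('z',dy,degrees=True).as_matrix()).T@(np.array(P)-o["eef_pos"])*100
    print("t",round(o["t"],2),"pos",np.round(o["eef_pos"],4),"ang",round(a,1),"-> yaw",round(dy,1),"t cm",np.round(d,2))
E
python3 - <<'E'
from h import *
c=read_camera("top");im=c["image"];hsv=cv2.cvtColor(im,cv2.COLOR_BGR2HSV)
g=(hsv[...,0]>55)&(hsv[...,0]<90)&(hsv[...,1]>80)
g=g[:,:]; roi=np.zeros_like(g);roi[145:175,200:250]=1
for k in blobs(g&roi,60): print("board",rect(c,k,.022),cv2.boundingRect(k))
rest=(im.max(2)<50);roi[:]=0;roi[165:220,350:385]=1
for k in blobs(rest&roi,100): print("rest",rect(c,k,.03),cv2.boundingRect(k))
print("post guess",cast(c,[[341,160],[331,203],[224,210]],.08).round(3),cast(c,[[332,138]],.09).round(3))
t=im[130:230,190:440];cv2.imwrite("pics/tc.png",cv2.resize(t,None,fx=3.2,fy=3.2,interpolation=cv2.INTER_CUBIC))
E
```

```text
board [613.2 251.5 101.6  35.6  89.9] (210, 156, 30, 11)
rest [ 501.1 -239.7  116.5   47.3   -9.6] (358, 176, 17, 35)
post guess [[ 0.605 -0.144  0.08 ]
 [ 0.46  -0.106  0.08 ]
 [ 0.438  0.247  0.08 ]] [[ 0.678 -0.114  0.09 ]]
```

View pics/tc.png

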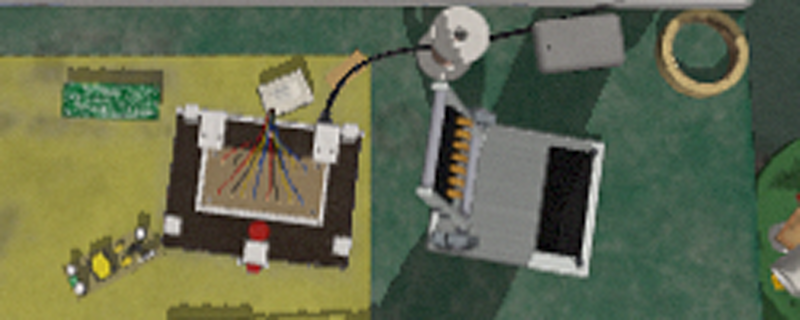

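```bash
python3 - <<'E'
from h import *
t=read_camera("top");s=read_camera("side")
def ray(c,uv):
    a=cast(c,[uv],.3)[0];p=campose(c)[1];d=a-p;return p,d/np.linalg.norm(d)
for u,v in [((726/1.5625,155/1.5625),(428/1.5625,82/1.5625)),]:
    p,d=ray(t,u);q,e=ray(s,v)
    ab=np.linalg.lstsq(np.c_[d,-e],q-p,rcond=None)[0];print("shelf corner",p+ab[0]*d,q+ab[1]*e)
go([.613,.251,.2],0)
E
python3 -m handwheel '[{"tz":-3,"yaw":-8.5,"grip":8.5},{"tz":-3,"yaw":-8.5},{"tz":-3,"yaw":-8.5},{"tz":-3,"yaw":-8.5},{"tz":-3,"yaw":-8.5}]' 20
python3 -m handwheel '[{"yaw":-8.5},{"yaw":-8.5},{"yaw":-8.3},{},{}]'
python3 -c "
from h import *
go([.613,.225,.38],0)"
```

```text
shelf corner [ 0.74208989 -0.46727024  0.30870747] [ 0.72848568 -0.47239338  0.30662104]
t 0.3 pos [ 0.254  -0.6252  0.231 ] ang -67.9 -> yaw -67.9 t cm [ 35.91 -87.62   3.13]
t 0.3 pos [ 0.254  -0.6252  0.231 ] ang -67.9 -> yaw -67.9 t cm [ 35.9  -85.03 -14.87]invalid input
invalid input
```

```bash
python3 -m handwheel '[{"grip":8.5,"tx":0,"ty":0,"tz":-3,"yaw":-8.5},{"grip":8.5,"tx":0,"ty":0,"tz":-3,"yaw":-8.5},{"grip":8.5,"tx":0,"ty":0,"tz":-3,"yaw":-8.5},{"grip":8.5,"tx":0,"ty":0,"tz":-3,"yaw":-8.5},{"grip":8.5,"tx":0,"ty":0,"tz":-3,"yaw":-8.5}]' 20
python3 -m handwheel '[{"grip":8.5,"tx":0,"ty":0,"tz":0,"yaw":-8.5},{"grip":8.5,"tx":0,"ty":0,"tz":0,"yaw":-8.5},{"grip":8.5,"tx":0,"ty":0,"tz":0,"yaw":-8.4},{"grip":8.5,"tx":0,"ty":0,"tz":0,"yaw":0}]'
python3 -c "
from h import *
go([.613,.225,.38],0)"
```

```text
t: 0.8
eef_pos: [0.2538, -0.6252, 0.3825]
tool_rot: [0.0, 0.976, -0.217, -0.0]
contact_force: [-0.4, -1.0, 0.0]
gripper_width: 0.995
t: 1.2
eef_pos: [0.2538, -0.6254, 0.3812]
tool_rot: [-0.0, 1.0, 0.001, 0.0]
contact_force: [-0.6, 0.4, 0.1]
gripper_width: 0.995
t 1.2 pos [ 0.2538 -0.6254  0.3812] ang 0.1 -> yaw 0.1 t cm [ 35.92 -85.04   0.14]
```

```bash
for i in 1 2 3 4; do python3 -m handwheel '[{"grip":8.5,"tx":1.8,"ty":-4.25,"tz":0,"yaw":0},{"grip":8.5,"tx":1.8,"ty":-4.25,"tz":0,"yaw":0},{"grip":8.5,"tx":1.8,"ty":-4.25,"tz":0,"yaw":0},{"grip":8.5,"tx":1.8,"ty":-4.25,"tz":0,"yaw":0},{"grip":8.5,"tx":1.8,"ty":-4.25,"tz":0,"yaw":0}]'; done
python3 -c "
from h import *
go([.613,.25,.18],0)"
```

```text
t: 1.7
eef_pos: [0.3444, -0.4111, 0.3814]
tool_rot: [0.0, 1.0, -0.002, 0.0]
contact_force: [0.1, -0.5, -0.7]
gripper_width: 0.995
t: 2.2
eef_pos: [0.4343, -0.1986, 0.3816]
tool_rot: [0.0, 1.0, -0.002, 0.0]
contact_force: [0.5, -0.5, 0.5]
gripper_width: 0.994
t: 2.7
eef_pos: [0.5244, 0.0138, 0.3815]
tool_rot: [0.0, 1.0, -0.003, 0.0]
contact_force: [-0.5, -0.5, 0.1]
gripper_width: 0.992
t: 3.2
eef_pos: [0.6146, 0.2261, 0.381]
tool_rot: [0.0, 1.0, -0.003, -0.0]
contact_force: [1.3, -0.7, 0.5]
gripper_width: 0.994
t 3.2 pos [0.6146 0.2261 0.381 ] ang -0.3 -> yaw -0.3 t cm [-0.16 -2.4  20.1 ]
```

```bash
python3 -m handwheel '[{"grip":8.5,"tx":-0.1,"ty":-0.5,"tz":4,"yaw":0},{"grip":8.5,"tx":0,"ty":-0.5,"tz":4,"yaw":0},{"grip":8.5,"tx":0,"ty":-0.5,"tz":4,"yaw":0},{"grip":8.5,"tx":0,"ty":-0.5,"tz":4,"yaw":0},{"grip":8.5,"tx":0,"ty":-0.4,"tz":4,"yaw":0}]'
python3 -m handwheel '[{"grip":8.5,"tx":0,"ty":0,"tz":0,"yaw":0},{"grip":8.5,"tx":0,"ty":0,"tz":0,"yaw":0}]'
python3 - <<'E'
from h import *
o=get_obs();c=read_camera("wrist");im=c["image"];hsv=cv2.cvtColor(im,cv2.COLOR_BGR2HSV)
g=((hsv[...,0]>50)&(hsv[...,0]<92)&(hsv[...,1]>70)).astype(np.uint8)
g=cv2.morphologyEx(g,cv2.MORPH_CLOSE,np.ones((5,5)))
for k in blobs(g,800): print(rect(c,k,.023,o),cv2.boundingRect(k)); cv2.drawContours(im,[k],-1,(0,0,255),1)
cv2.imwrite("pics/w1.png",im);go([.613,.25,.18],0)
E
```

```text
t: 3.7
eef_pos: [0.6129, 0.2487, 0.1796]
tool_rot: [0.0, 1.0, -0.002, 0.0]
contact_force: [1.1, -0.7, -0.0]
gripper_width: 0.996
t: 3.9
eef_pos: [0.6131, 0.2486, 0.1817]
tool_rot: [0.0, 1.0, -0.001, -0.0]
contact_force: [-0.3, 0.3, 0.6]
gripper_width: 0.995
[690.1  99.1 192.9  50.7 -89.6] (303, 227, 49, 147)
[819.8 168.3 272.8 127.7 -75.6] (396, 125, 116, 212)
[611.3 250.2 104.7  39.5  88.7] (235, 119, 44, 107)
[801.  353.5  78.5  57.5  11.4] (426, 20, 86, 69)
t 3.95 pos [0.614  0.2491 0.1833] ang -0.1 -> yaw -0.1 t cm [-0.1  -0.09  0.33]
```

View pics/w1.png

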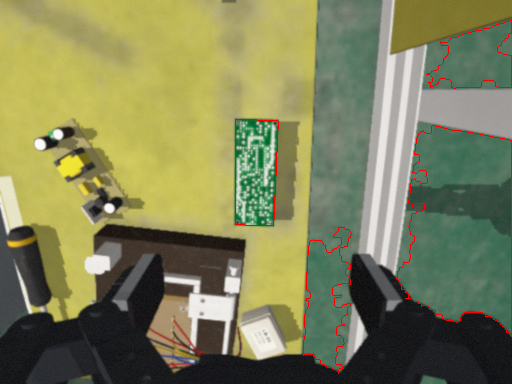

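The board is clearly outlined, centred at pixel (257,173), or world (0.611, 0.250), with its long axis at 88.7°. I descend onto it.

```bash
python3 -m handwheel '[{"grip":6.5,"tx":-0.27,"ty":-0.1,"tz":3.5,"yaw":1.2},{"grip":6.5,"tx":0,"ty":0,"tz":3.5,"yaw":0},{"grip":6.5,"tx":0,"ty":0,"tz":3.5,"yaw":0},{"grip":6.5,"tx":0,"ty":0,"tz":3,"yaw":0},{"grip":6.5,"tx":0,"ty":0,"tz":2,"yaw":0}]' 20
python3 -m handwheel '[{"grip":6.5,"tx":0,"ty":0,"tz":1,"yaw":0},{"grip":6.5,"tx":0,"ty":0,"tz":0.5,"yaw":0},{"grip":6.5,"tx":0,"ty":0,"tz":0,"yaw":0},{"grip":6.5,"tx":0,"ty":0,"tz":0,"yaw":0}]'
python3 - <<'E'
from h import *
go([.6113,.2502,.004],-1.3)
o=get_obs();c=read_camera("wrist");cv2.imwrite("pics/w2.png",c["image"])
E
```

```text
t: 4.45
eef_pos: [0.6117, 0.2496, 0.0269]
tool_rot: [-0.0, 1.0, -0.011, 0.001]
contact_force: [0.7, -0.2, 0.8]
gripper_width: 0.76
t: 4.85
eef_pos: [0.6112, 0.2502, 0.0128]
tool_rot: [-0.001, 1.0, -0.011, 0.001]
contact_force: [-0.1, -0.3, 0.2]
gripper_width: 0.759
t 4.85 pos [0.6112 0.2502 0.0128] ang -1.2 -> yaw 0.1 t cm [ 0.   -0.    0.88]
```

```bash
python3 -m handwheel '[{"grip":6.5,"tx":0,"ty":0,"tz":0.6,"yaw":0},{"grip":6.5,"tx":0,"ty":0,"tz":0.5,"yaw":0},{"grip":5,"tx":0,"ty":0,"tz":0,"yaw":0},{"grip":4.4,"tx":0,"ty":0,"tz":0,"yaw":0},{"grip":3.5,"tx":0,"ty":0,"tz":0,"yaw":0}]' 20
python3 -m handwheel '[{"grip":3.5,"tx":0,"ty":0,"tz":0,"yaw":0},{"grip":3.5,"tx":0,"ty":0,"tz":0,"yaw":0},{"grip":3.5,"tx":0,"ty":0,"tz":0,"yaw":0},{"grip":3.5,"tx":0,"ty":0,"tz":0,"yaw":0}]' 24
python3 -m handwheel '[{"grip":3.5,"tx":0,"ty":0,"tz":-0.5,"yaw":0},{"grip":3.5,"tx":0,"ty":0,"tz":-1,"yaw":0},{"grip":3.5,"tx":0,"ty":0,"tz":-2,"yaw":0},{"grip":3.5,"tx":0,"ty":0,"tz":-2,"yaw":0},{"grip":3.5,"tx":0,"ty":0,"tz":0,"yaw":0}]'
python3 - <<'E'
from h import *
go([.6113,.2502,.004],-1.3)
o=get_obs();c=read_camera("wrist");cv2.imwrite("pics/w3.png",c["image"])
E
```

```text
t: 5.4
eef_pos: [0.611, 0.2502, 0.0013]
tool_rot: [-0.0, 1.0, -0.01, 0.001]
contact_force: [-0.1, -0.8, 7.1]
gripper_width: 0.46
t: 5.8
eef_pos: [0.611, 0.2502, 0.0014]
tool_rot: [-0.0, 1.0, -0.01, 0.001]
contact_force: [0.4, 0.1, 5.9]
gripper_width: 0.457
t: 6.3
eef_pos: [0.6123, 0.2511, 0.0597]
tool_rot: [-0.001, 1.0, -0.01, 0.003]
contact_force: [0.9, 1.0, -0.1]
gripper_width: 0.455
t 6.3 pos [0.6123 0.2511 0.0597] ang -1.2 -> yaw 0.1 t cm [-0.13  0.11  5.57]
```

View pics/w3.png

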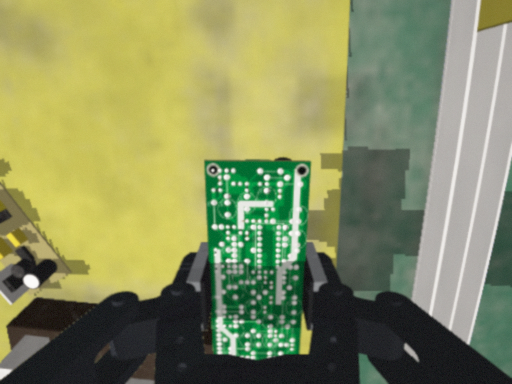

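The board is held level between the pads: front corners at about (206,161) and (310,159), opening about 39 mm. I lift and turn it.

```bash
python3 - <<'E'
from h import *
o=get_obs();c=read_camera("wrist");im=c["image"];hsv=cv2.cvtColor(im,cv2.COLOR_BGR2HSV)
g=((hsv[...,0]>55)&(hsv[...,0]<92)&(hsv[...,1]>60)).astype(np.uint8)
g=cv2.morphologyEx(g,cv2.MORPH_CLOSE,np.ones((9,9)));g[:,:195]=0;g[:,320:]=0;g[245:]=0
k=max(blobs(g,800),key=cv2.contourArea);h=o["eef_pos"][2]+.0216
P=cast(c,k.reshape(-1,2),h,o);L=(P-o["eef_pos"])@q2R(o["tool_rot"])*1000
print(cv2.boundingRect(k));(a,b),(w,hh),an=cv2.minAreaRect(L[:,:2].astype(np.float32));print("tool frame",a,b,w,hh,an,"front y",np.percentile(L[:,1],[1,5]))
E
python3 -m handwheel '[{"grip":3.5,"tx":0,"ty":0,"tz":-4,"yaw":0},{"grip":3.5,"tx":0,"ty":0,"tz":-5,"yaw":-8.2},{"grip":3.5,"tx":0,"ty":0,"tz":-5,"yaw":-8.2},{"grip":3.5,"tx":0,"ty":0,"tz":-5,"yaw":-8.2},{"grip":3.5,"tx":0,"ty":0,"tz":-5,"yaw":-8.2}]'
python3 -m handwheel '[{"grip":3.5,"tx":0,"ty":0,"tz":-4,"yaw":-8.2},{"grip":3.5,"tx":0,"ty":0,"tz":-2,"yaw":-8.2},{"grip":3.5,"tx":0,"ty":0,"tz":0,"yaw":-8.2},{"grip":3.5,"tx":0,"ty":0,"tz":0,"yaw":-8.2},{"grip":3.5,"tx":0,"ty":0,"tz":0,"yaw":-8.2}]'
python3 -m handwheel '[{"grip":3.5,"tx":0,"ty":0,"tz":0,"yaw":-7.8},{"grip":3.5,"tx":0,"ty":0,"tz":0,"yaw":0}]'
python3 -c "
from h import *
go([.60,-.257,.36],80.4)"
```

```text
(205, 161, 105, 84)
tool frame -0.5083694458007812 -35.34917449951172 41.04676055908203 34.94453430175781 0.121828094124794 front y [-52.84235143 -52.82744323]
t: 6.9
eef_pos: [0.6096, 0.249, 0.2965]
tool_rot: [0.0, 0.961, 0.275, -0.001]
contact_force: [0.5, -0.1, -1.3]
gripper_width: 0.457
t: 7.4
eef_pos: [0.61, 0.2492, 0.3546]
tool_rot: [0.0, 0.804, 0.594, -0.001]
contact_force: [0.0, 0.0, -0.9]
gripper_width: 0.455
t: 7.6
eef_pos: [0.6101, 0.2491, 0.3542]
tool_rot: [-0.0, 0.763, 0.646, -0.001]
contact_force: [-0.5, 0.0, -1.0]
gripper_width: 0.456
t 7.6 pos [0.6101 0.2491 0.3542] ang 80.5 -> yaw 0.1 t cm [-50.07   7.45  -0.56]
```

```bash
for i in 1 2; do python3 -m handwheel '[{"grip":3.5,"tx":-4.5,"ty":0.7,"tz":0,"yaw":0},{"grip":3.5,"tx":-4.5,"ty":0.7,"tz":0,"yaw":0},{"grip":3.5,"tx":-4.5,"ty":0.7,"tz":0,"yaw":0},{"grip":3.5,"tx":-4.5,"ty":0.7,"tz":0,"yaw":0},{"grip":3.5,"tx":-4.5,"ty":0.7,"tz":0,"yaw":0}]'; done
python3 -m handwheel '[{"grip":3.5,"tx":-4,"ty":0.4,"tz":1,"yaw":0},{"grip":3.5,"tx":-1,"ty":0,"tz":3,"yaw":0},{"grip":3.5,"tx":0,"ty":0,"tz":3,"yaw":0},{"grip":3.5,"tx":0,"ty":0,"tz":1,"yaw":0},{"grip":3.5,"tx":0,"ty":0,"tz":0,"yaw":0}]'
python3 - <<'E'
from h import *
o=get_obs();c=read_camera("wrist");im=c["image"].copy()
m=(im.max(2)<55).astype(np.uint8)
for k in blobs(m,300): print(rect(c,k,.03,o),cv2.boundingRect(k),cv2.contourArea(k)); cv2.drawContours(im,[k],-1,(0,0,255),1)
cv2.imwrite("pics/w4.png",im);cv2.imwrite("pics/w4raw.png",c["image"]);go([.501,-.240,.2],80.4)
E
```

```text
t: 8.1
eef_pos: [0.6067, 0.0199, 0.3548]
tool_rot: [-0.0, 0.765, 0.644, -0.0]
contact_force: [1.4, 0.2, -0.7]
gripper_width: 0.458
t: 8.6
eef_pos: [0.6036, -0.2078, 0.3549]
tool_rot: [-0.0, 0.765, 0.644, -0.0]
contact_force: [0.0, 0.1, -0.7]
gripper_width: 0.457
t: 9.1
eef_pos: [0.599, -0.2553, 0.2737]
tool_rot: [-0.001, 0.764, 0.645, -0.001]
contact_force: [-0.1, 0.7, -0.4]
gripper_width: 0.458
[ 840.7 -298.9  836.9  243.5   80.3] (0, 252, 512, 132) 26952.0
[ 499.7 -241.8  114.9   47.1  -10.2] (232, 17, 43, 108) 4250.5
[533.4  14.1 141.9  86.9  -9.7] (435, 0, 77, 130) 7914.0
t 9.15 pos [ 0.6    -0.255   0.2755] ang 80.4 -> yaw -0.0 t cm [ -0.17 -10.     7.56]
```

View pics/w4.png

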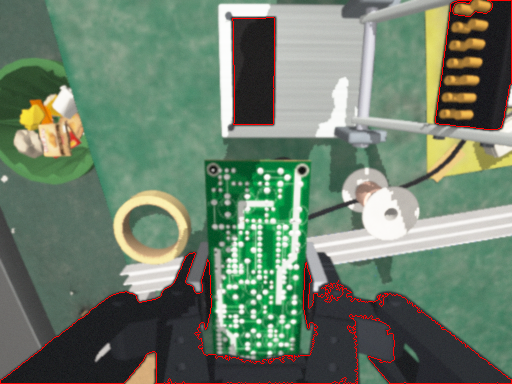

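The rest is cleanly outlined at pixels (232-275, 17-125). It agrees with the top view to 2 mm and 0.6°. I go over it and lower.

```bash
python3 -m handwheel '[{"grip":3.5,"tx":0,"ty":-2.5,"tz":0,"yaw":0.4},{"grip":3.5,"tx":0,"ty":-3,"tz":0,"yaw":0},{"grip":3.5,"tx":0,"ty":-3,"tz":1,"yaw":0},{"grip":3.5,"tx":0,"ty":-1.5,"tz":3,"yaw":0},{"grip":3.5,"tx":0,"ty":0,"tz":4,"yaw":0}]'
python3 -m handwheel '[{"grip":3.5,"tx":0,"ty":0,"tz":4,"yaw":0},{"grip":3.5,"tx":0,"ty":0,"tz":3,"yaw":0},{"grip":3.5,"tx":0,"ty":0,"tz":2,"yaw":0},{"grip":3.5,"tx":0,"ty":0,"tz":0,"yaw":0}]'
python3 - <<'E'
from h import *
go([.500,-.241,.035],80)
c=read_camera("wrist");a=c["image"]
t=read_camera("top")["image"][130:230,290:430]
cv2.imwrite("pics/w5.png",np.hstack([cv2.resize(a,(400,300)),cv2.resize(t,(400,300),interpolation=cv2.INTER_CUBIC)]))
E
```

```text
t: 9.65
eef_pos: [0.5022, -0.2388, 0.1983]
tool_rot: [0.003, 0.766, 0.642, 0.0]
contact_force: [-0.1, -0.5, -1.1]
gripper_width: 0.458
t: 10.05
eef_pos: [0.5011, -0.238, 0.1046]
tool_rot: [-0.001, 0.766, 0.643, -0.001]
contact_force: [0.8, -0.6, 0.4]
gripper_width: 0.46
t 10.05 pos [ 0.5011 -0.238   0.1046] ang 80.0 -> yaw 0.0 t cm [-0.32 -0.04  6.96]
```

View pics/w5.png

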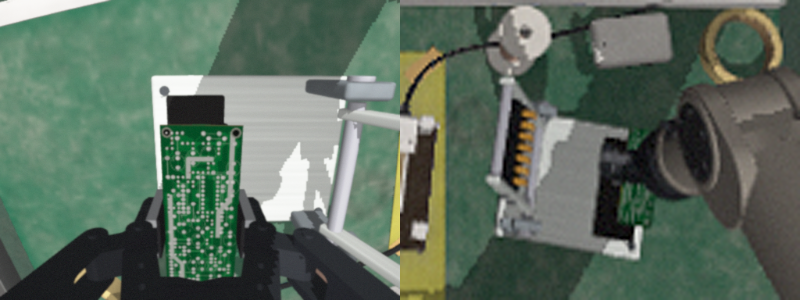

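```bash
python3 -m handwheel '[{"grip":3.5,"tx":-0.25,"ty":0,"tz":2,"yaw":0},{"grip":3.5,"tx":0,"ty":0,"tz":1,"yaw":0},{"grip":3.5,"tx":0,"ty":0,"tz":0.5,"yaw":0},{"grip":3.5,"tx":0,"ty":0,"tz":0,"yaw":0}]'
python3 - <<'E'
from h import *
o=get_obs();c=read_camera("wrist");im=c["image"]
m=(im.max(2)<55).astype(np.uint8);m[190:]=0
for k in blobs(m,150):
    L=(cast(c,k.reshape(-1,2),.03,o)-o["eef_pos"])@q2R(o["tool_rot"])*1000
    print(cv2.boundingRect(k),cv2.contourArea(k),cv2.minAreaRect(L[:,:2].astype(np.float32)),L[:,:2].min(0),L[:,:2].max(0))
hsv=cv2.cvtColor(im,cv2.COLOR_BGR2HSV)
g=((hsv[...,0]>55)&(hsv[...,0]<92)&(hsv[...,1]>60)).astype(np.uint8);g=cv2.morphologyEx(g,cv2.MORPH_CLOSE,np.ones((9,9)));g[:,:195]=0;g[:,320:]=0;g[245:]=0;g[:155]=0
k=max(blobs(g,800),key=cv2.contourArea)
L=(cast(c,k.reshape(-1,2),o["eef_pos"][2]+.0216,o)-o["eef_pos"])@q2R(o["tool_rot"])*1000
print("board",cv2.minAreaRect(L[:,:2].astype(np.float32)),L.min(0))
go([.5,-.241,.0316],80);cv2.imwrite("pics/w6.png",im)
E
```

```text
t: 10.55
eef_pos: [0.5011, -0.2409, 0.0707]
tool_rot: [0.0, 0.766, 0.643, 0.0]
contact_force: [0.7, 0.2, -0.7]
gripper_width: 0.457
(212, 127, 85, 33) 2596.0 ((-1.2187690734863281, -50.34882354736328), (48.05019760131836, 18.179872512817383), 0.032381780445575714) [-25.24670001 -59.44949462] [ 22.80283261 -41.25338853]
board ((0.4863853454589844, -36.12799835205078), (40.57551956176758, 36.080848693847656), 0.09866932779550552) [-19.83241215 -54.16683058 -21.6121558 ]
t 10.6 pos [ 0.5014 -0.2409  0.0709] ang 80.0 -> yaw 0.0 t cm [-0.03 -0.14  3.93]
```

```bash
python3 -m handwheel '[{"grip":3.5,"tx":-0.15,"ty":0,"tz":1.5,"yaw":0},{"grip":3.5,"tx":0,"ty":0,"tz":1,"yaw":0},{"grip":3.5,"tx":0,"ty":0,"tz":0.5,"yaw":0},{"grip":3.5,"tx":0,"ty":0,"tz":0.3,"yaw":0},{"grip":3.5,"tx":0,"ty":0,"tz":0,"yaw":0}]'
python3 -m handwheel '[{"grip":3.5,"tx":0,"ty":0,"tz":0.2,"yaw":0},{"grip":3.5,"tx":0,"ty":0,"tz":0.1,"yaw":0},{"grip":3.5,"tx":0,"ty":0,"tz":0,"yaw":0}]'
python3 -m handwheel '[{"grip":3.5,"tx":0,"ty":0,"tz":0.1,"yaw":0},{"grip":3.5,"tx":0,"ty":0,"tz":0.05,"yaw":0},{"grip":3.5,"tx":0,"ty":0,"tz":0,"yaw":0}]'
```

```text
t: 11.1
eef_pos: [0.5005, -0.2423, 0.0368]
tool_rot: [-0.0, 0.766, 0.643, -0.0]
contact_force: [-0.6, 0.7, 0.5]
gripper_width: 0.462
t: 11.4
eef_pos: [0.5007, -0.2425, 0.0344]
tool_rot: [0.0, 0.766, 0.643, 0.0]
contact_force: [0.3, 1.3, 0.4]
gripper_width: 0.454
t: 11.7
eef_pos: [0.5007, -0.2425, 0.0328]
tool_rot: [0.0, 0.766, 0.643, -0.0]
contact_force: [-0.4, -0.6, 0.3]
gripper_width: 0.456
```

```bash
python3 -m handwheel '[{"grip":3.5,"tx":0,"ty":0,"tz":0.08,"yaw":0},{"grip":3.5,"tx":0,"ty":0,"tz":0,"yaw":0},{"grip":3.5,"tx":0,"ty":0,"tz":0,"yaw":0}]'
python3 -m handwheel '[{"grip":3.5,"tx":0,"ty":0,"tz":0.07,"yaw":0},{"grip":3.5,"tx":0,"ty":0,"tz":0,"yaw":0},{"grip":3.5,"tx":0,"ty":0,"tz":0,"yaw":0}]'
```

```text
t: 12.0
eef_pos: [0.5007, -0.2425, 0.032]
tool_rot: [0.0, 0.766, 0.643, 0.0]
contact_force: [0.2, -0.0, 0.7]
gripper_width: 0.459
t: 12.3
eef_pos: [0.5006, -0.2425, 0.0313]
tool_rot: [-0.0, 0.766, 0.643, -0.0]
contact_force: [-0.5, 0.1, -0.2]
gripper_width: 0.454
```

```bash
for i in 1 2 3; do python3 -m handwheel '[{"grip":3.5,"tx":0,"ty":0,"tz":0.05,"yaw":0},{"grip":3.5,"tx":0,"ty":0,"tz":0,"yaw":0},{"grip":3.5,"tx":0,"ty":0,"tz":0,"yaw":0}]'|egrep 'pos|for'; done
```

```text
eef_pos: [0.5007, -0.2425, 0.0308]
contact_force: [-0.3, 0.2, 0.2]
eef_pos: [0.5007, -0.2425, 0.0303]
contact_force: [0.8, -0.4, 0.5]
eef_pos: [0.5007, -0.2424, 0.0298]
contact_force: [-1.1, -0.1, -0.6]
```

```bash
for i in 1 2 3 4; do python3 -m handwheel '[{"grip":3.5,"tx":0,"ty":0,"tz":0.05,"yaw":0},{"grip":3.5,"tx":0,"ty":0,"tz":0,"yaw":0},{"grip":3.5,"tx":0,"ty":0,"tz":0,"yaw":0}]'|egrep 'pos|for'; done
python3 - <<'E'
from h import *
a=read_camera("side")["image"][90:180,240:330]
b=read_camera("wrist")["image"]
cv2.imwrite("pics/s7.png",np.hstack([cv2.resize(a,(400,400),interpolation=cv2.INTER_CUBIC),cv2.resize(b[100:],(400,400))]))
E
```

```text
eef_pos: [0.5006, -0.2425, 0.0293]
contact_force: [-0.1, -0.7, -0.0]
eef_pos: [0.5007, -0.2425, 0.0288]
contact_force: [0.2, 0.3, -0.5]
eef_pos: [0.5007, -0.2425, 0.0288]
contact_force: [-1.4, -0.2, 5.5]
eef_pos: [0.5007, -0.2425, 0.0288]
contact_force: [-3.5, 1.4, 10.6]
```

View pics/s7.png

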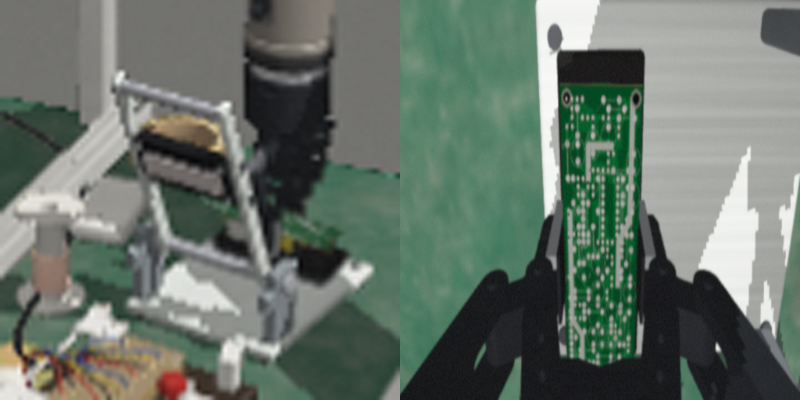

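The board sits inside the black rest and contact came at TCP z = 28.8 mm. The slightly large apparent width when it was carried means it sits about 2.5 mm higher in the grip than assumed, which fits it now resting on the foam. I ease off and release.

```bash
python3 -m handwheel '[{"grip":3.5,"tx":0,"ty":0,"tz":-0.06,"yaw":0},{"grip":4.2,"tx":0,"ty":0,"tz":0,"yaw":0},{"grip":4.8,"tx":0,"ty":0,"tz":0,"yaw":0},{"grip":5.5,"tx":0,"ty":0,"tz":0,"yaw":0},{"grip":6.5,"tx":0,"ty":0,"tz":0,"yaw":0}]' 20
python3 -m handwheel '[{"grip":6.5,"tx":0,"ty":0,"tz":0,"yaw":0},{"grip":6.5,"tx":0,"ty":0,"tz":-1,"yaw":0},{"grip":6.5,"tx":0,"ty":0,"tz":-3,"yaw":0},{"grip":6.5,"tx":0,"ty":0,"tz":-4.5,"yaw":0},{"grip":6.5,"tx":0,"ty":0,"tz":-4.5,"yaw":0}]'
python3 -m handwheel '[{"grip":6.5,"tx":0,"ty":0,"tz":-2,"yaw":0},{"grip":6.5,"tx":0,"ty":0,"tz":0,"yaw":0},{"grip":6.5,"tx":0,"ty":0,"tz":0,"yaw":0}]'
cat >> h.py <<'E'
def check(name):
    o=get_obs();c=read_camera("wrist");im=c["image"];hsv=cv2.cvtColor(im,cv2.COLOR_BGR2HSV)
    g=((hsv[...,0]>55)&(hsv[...,0]<92)&(hsv[...,1]>60)).astype(np.uint8)
    d=(im.max(2)<60).astype(np.uint8)
    P=proj(c,[[.5,-.241,.04]],o)[0];print("centre px",P)
    m=np.zeros_like(d);cv2.circle(m,tuple(int(v) for v in P),110,1,-1)
    for k in blobs(cv2.morphologyEx(((d|g)&m),cv2.MORPH_CLOSE,np.ones((5,5))),500): print("rest|board",rect(c,k,.03,o),cv2.boundingRect(k))
    b=cv2.morphologyEx(cv2.inRange(hsv,(60,90,40),(85,255,255))&(m*255),cv2.MORPH_CLOSE,np.ones((7,7)))
    for k in blobs(b,500): print("green",rect(c,k,.053,o),cv2.boundingRect(k))
    cv2.imwrite(f"pics/{name}.png",im)
E
python3 -c "
from h import *
check('w8');go([.5,-.241,.2],80)"
```

```text
t: 15.0
eef_pos: [0.5007, -0.2425, 0.0283]
tool_rot: [-0.0, 0.766, 0.643, 0.0]
contact_force: [-0.2, 0.7, 0.4]
gripper_width: 0.762
t: 15.5
eef_pos: [0.5003, -0.242, 0.1601]
tool_rot: [-0.001, 0.766, 0.643, -0.0]
contact_force: [1.0, -0.8, -1.0]
gripper_width: 0.761
t: 15.8
eef_pos: [0.5005, -0.2427, 0.1788]
tool_rot: [0.0, 0.766, 0.643, -0.0]
contact_force: [-1.0, -0.3, -0.7]
gripper_width: 0.76
centre px [258.31453452 181.60738262]
rest|board [ 512.6 -261.   215.5  172.4   -2.2] (148, 71, 189, 221)
green [ 498.5 -306.7   54.8   49.8   71.5] (152, 170, 65, 56)
green [ 526.  -228.4  160.    81.9   -4. ] (233, 123, 94, 168)
t 15.85 pos [ 0.4999 -0.2425  0.1779] ang 80.0 -> yaw -0.0 t cm [ 0.15 -0.02 -2.21]
```

View pics/w8.png

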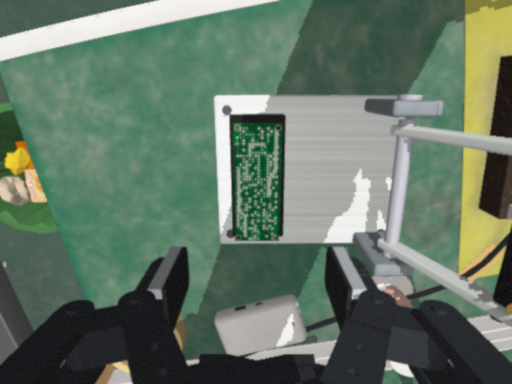

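```bash
python3 - <<'E'
from h import *
o=get_obs();c=read_camera("wrist");im=c["image"];hsv=cv2.cvtColor(im,cv2.COLOR_BGR2HSV)
w=np.zeros(im.shape[:2],np.uint8);w[106:246,224:294]=1
b=((hsv[...,1]>70)&(hsv[...,0]>55)&(hsv[...,0]<92)&(im[...,1]>45)).astype(np.uint8)&w
b=cv2.morphologyEx(b,cv2.MORPH_CLOSE,np.ones((7,7)))
Rt=q2R(o["tool_rot"])
for n,m,z in(("board",b,.053),("rest",((im.max(2)<60)|(b>0)).astype(np.uint8)&w,.03)):
    k=max(blobs(m,300),key=cv2.contourArea);print(n,rect(c,k,z,o),cv2.boundingRect(k))
    L=(cast(c,k.reshape(-1,2),z,o)-o["eef_pos"])@Rt*1000;print(L[:,:2].min(0).round(1),L[:,:2].max(0).round(1))
E
```

```text
board [ 498.5 -242.2  105.1   41.1  -10.4] (232, 123, 51, 119)
[-20.3 -54. ] [21.  51.2]
rest [ 502.  -242.3  120.5   48.6  -10.4] (230, 116, 55, 126)
[-24.1 -58. ] [24.6 62.3]
```

```bash
python3 - <<'E'
from h import *
a=np.radians(-10.2);X=np.array([np.cos(a),np.sin(a),0]);Y=np.array([-np.sin(a),np.cos(a),0]);O=np.array([.5005,-.2424,0])
t=read_camera("top");s=read_camera("side")
for th in(1.85,1.9,1.95,2.0):
    B=O+Y*(.115-.19*np.cos(th))+np.array([0,0,.07+.19*np.sin(th)])
    print(th,B.round(4),"top",proj(t,[B-.05*X,B,B+.05*X]).round(1).tolist(),"side",proj(s,[B-.05*X,B,B+.05*X]).round(1).tolist())
H=O+.115*Y+[0,0,.07];print("hinge",proj(t,[H]),proj(s,[H]))
ti=t["image"][140:210,300:370];si=s["image"][90:160,250:320]
cv2.imwrite("pics/bar.png",np.hstack([cv2.resize(x,(400,400),interpolation=cv2.INTER_NEAREST) for x in(ti,si)]))
E
```

```text
1.85 [ 0.5301 -0.0777  0.2526] top [[329.7, 190.6], [332.2, 173.7], [334.7, 157.0]] side [[292.8, 112.1], [280.7, 108.5], [268.9, 105.1]]
1.9 [ 0.5317 -0.0688  0.2498] top [[326.4, 190.2], [329.0, 173.3], [331.5, 156.7]] side [[291.4, 113.7], [279.2, 110.2], [267.4, 106.7]]
1.95 [ 0.5333 -0.06    0.2465] top [[323.2, 189.8], [325.8, 173.0], [328.3, 156.4]] side [[290.0, 115.5], [277.8, 111.9], [266.0, 108.5]]
2.0 [ 0.5349 -0.0514  0.2428] top [[320.0, 189.4], [322.6, 172.7], [325.1, 156.1]] side [[288.6, 117.4], [276.4, 113.8], [264.6, 110.3]]
hinge [[336.82318117 185.25902591]] [[287.49016976 147.62868324]]
```

View pics/bar.png

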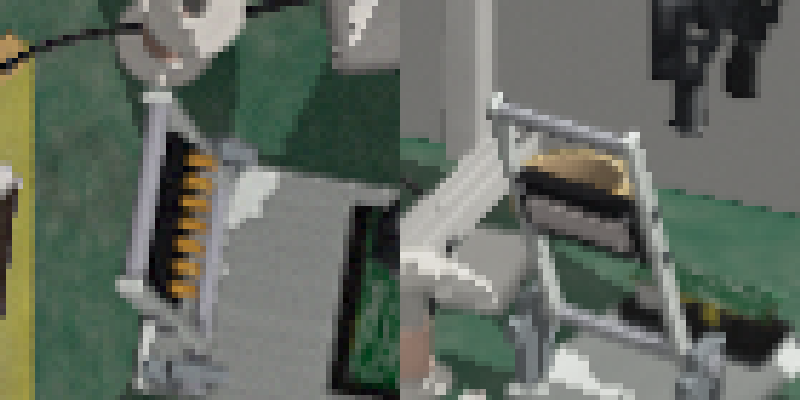

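The bar ends lie at (155,100) to (125,285) in the left crop and (98,108) to (232,142) in the right. Both match the predicted bar at angle 1.95, about (0.533, -0.060, 0.247). The board sits on the rest. Now I go above the bar.

```bash
python3 -m handwheel '[{"grip":6.5,"tx":0,"ty":0,"tz":-4.5,"yaw":0},{"grip":7,"tx":0,"ty":0,"tz":-4.5,"yaw":0},{"grip":7,"tx":0,"ty":0,"tz":-4.5,"yaw":0},{"grip":7,"tx":1,"ty":0,"tz":-2.5,"yaw":0.2},{"grip":7,"tx":3.5,"ty":0,"tz":0,"yaw":0}]' 25
python3 -m handwheel '[{"grip":7,"tx":4.5,"ty":0,"tz":0,"yaw":0},{"grip":7,"tx":4.5,"ty":0,"tz":0,"yaw":0},{"grip":7,"tx":3.5,"ty":0,"tz":0,"yaw":0},{"grip":7,"tx":1.5,"ty":0,"tz":0,"yaw":0},{"grip":7,"tx":0,"ty":0,"tz":0,"yaw":0}]'
python3 - <<'E'
from h import *
go([.533,-.060,.2275],79.8)
o=get_obs();c=read_camera("wrist");cv2.imwrite("pics/w9.png",c["image"])
print(proj(c,[[.533,-.06,.2465]],o))
E
```

```text
t: 16.5
eef_pos: [0.5099, -0.2015, 0.341]
tool_rot: [0.002, 0.769, 0.639, 0.001]
contact_force: [0.9, 0.1, 0.4]
gripper_width: 0.82
t: 17.0
eef_pos: [0.5333, -0.0579, 0.3381]
tool_rot: [-0.0, 0.766, 0.643, -0.0]
contact_force: [0.2, -0.9, -0.3]
gripper_width: 0.821
t 17.0 pos [ 0.5333 -0.0579  0.3381] ang 80.1 -> yaw 0.3 t cm [-0.22  0.02 11.06]
[[253.52276297 199.2863899 ]]
```

View pics/w9.png

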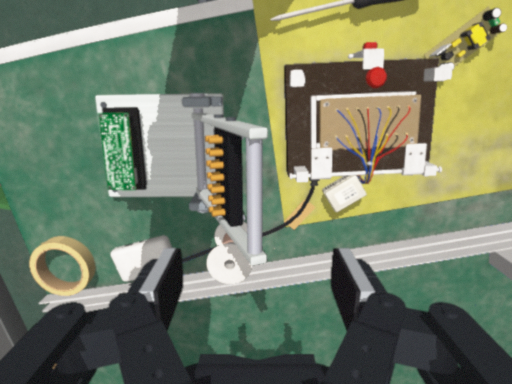

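The bar is at about (254,198) in the picture, with its middle predicted at (253.5,199.3), so it matches. I descend and pinch it.

```bash
python3 -m handwheel '[{"grip":7,"tx":-0.2,"ty":0,"tz":3,"yaw":0.2},{"grip":7,"tx":0,"ty":0,"tz":3,"yaw":0},{"grip":6,"tx":0,"ty":0,"tz":3,"yaw":0},{"grip":5,"tx":0,"ty":0,"tz":1.5,"yaw":0},{"grip":4,"tx":0,"ty":0,"tz":0.5,"yaw":0}]' 25
python3 -m handwheel '[{"grip":3,"tx":0,"ty":0,"tz":0,"yaw":0},{"grip":2,"tx":0,"ty":0,"tz":0,"yaw":0},{"grip":0.8,"tx":0,"ty":0,"tz":0,"yaw":0},{"grip":0.8,"tx":0,"ty":0,"tz":0,"yaw":0},{"grip":0.8,"tx":0,"ty":0,"tz":0,"yaw":0}]' 25
python3 -m handwheel '[{"grip":0.8,"tx":0,"ty":0,"tz":0,"yaw":0},{"grip":0.8,"tx":0,"ty":0,"tz":0,"yaw":0}]'
python3 -c "
from h import *
go([.533,-.060,.2275],79.8)"
```

```text
t: 17.55
eef_pos: [0.5321, -0.0644, 0.2266]
tool_rot: [-0.001, 0.769, 0.639, -0.001]
contact_force: [-0.2, -0.7, 0.4]
gripper_width: 0.473
t: 18.05
eef_pos: [0.534, -0.0618, 0.2296]
tool_rot: [0.001, 0.768, 0.64, 0.001]
contact_force: [1.6, 1.2, 4.6]
gripper_width: 0.129
t: 18.25
eef_pos: [0.5341, -0.0615, 0.2295]
tool_rot: [0.001, 0.768, 0.64, 0.001]
contact_force: [1.4, 1.8, 5.5]
gripper_width: 0.129
t 18.25 pos [ 0.5341 -0.0615  0.2295] ang 79.6 -> yaw -0.2 t cm [ 0.13 -0.14  0.2 ]
```

```bash
python3 -c "
import numpy as np
th=np.r_[1.95:0.29:-0.1,.25,.2,.15,.12,.09,.07,.05,.035,.02,.01,0]
y=-19*np.cos(th);z=19*np.sin(th)
for a,dy,dz in zip(th[1:],np.diff(y),np.diff(z)): print(round(a,3),round(dy,2),round(-dz,2))"
```

```text
1.85 -1.8 -0.61
1.75 -1.85 -0.43
1.65 -1.88 -0.24
1.55 -1.9 -0.06
1.45 -1.89 0.13
1.35 -1.87 0.32
1.25 -1.83 0.51
1.15 -1.77 0.69
1.05 -1.69 0.86
0.95 -1.6 1.03
0.85 -1.49 1.18
0.75 -1.36 1.32
0.65 -1.22 1.45
0.55 -1.07 1.57
0.45 -0.91 1.67
0.35 -0.74 1.75
0.25 -0.56 1.81
0.2 -0.21 0.93
0.15 -0.17 0.94
0.12 -0.08 0.56
0.09 -0.06 0.57
0.07 -0.03 0.38
0.05 -0.02 0.38
0.035 -0.01 0.28
0.02 -0.01 0.28
0.01 -0.0 0.19
0.0 -0.0 0.19
```

```bash
python3 -m handwheel '[{"grip":0.8,"tx":-1.8,"ty":0,"tz":-0.61,"yaw":0},{"grip":0.8,"tx":-1.85,"ty":0,"tz":-0.43,"yaw":0},{"grip":0.8,"tx":-1.88,"ty":0,"tz":-0.24,"yaw":0},{"grip":0.8,"tx":-1.9,"ty":0,"tz":-0.06,"yaw":0},{"grip":0.8,"tx":0,"ty":0,"tz":0,"yaw":0}]' 30
python3 -c "
from h import *
o=get_obs();a=np.radians(79.8);d=o['eef_pos'][:2]-np.array([.5005,-.2424]);print('local y',d@[np.cos(a),np.sin(a)],'x',d@[np.sin(a),-np.cos(a)]);go([.533,-.06,.2275],79.8)
cv2.imwrite('pics/s10.png',read_camera('side')['image'][60:200,220:360])"
```

```text
t: 18.75
eef_pos: [0.5205, -0.1388, 0.2425]
tool_rot: [0.001, 0.77, 0.638, 0.0]
contact_force: [3.4, -0.4, 3.4]
gripper_width: 0.129
local y 0.10550467261811225 x 0.0013294755114262736
t 18.75 pos [ 0.5205 -0.1388  0.2425] ang 79.3 -> yaw -0.5 t cm [ 7.98 -0.17  1.49]
```

```bash
python3 -m handwheel '[{"grip":0.8,"tx":-1.9,"ty":0,"tz":0.05,"yaw":0},{"grip":0.8,"tx":-1.88,"ty":0,"tz":0.2,"yaw":0},{"grip":0.8,"tx":-1.85,"ty":0,"tz":0.4,"yaw":0},{"grip":0.8,"tx":-1.8,"ty":0,"tz":0.57,"yaw":0},{"grip":0.8,"tx":0,"ty":0,"tz":0,"yaw":-0.4}]' 30
python3 -c "
from h import *
o=get_obs();a=np.radians(79.8);d=o['eef_pos'][:2]-np.array([.5005,-.2424]);y=d@[np.cos(a),np.sin(a)];print('y',y,'x',d@[np.sin(a),-np.cos(a)],'th',np.arccos((.115-y)/.19),'z th',np.arcsin((o['eef_pos'][2]+.0175-.07)/.19))"
```

```text
t: 19.3
eef_pos: [0.5082, -0.2088, 0.2274]
tool_rot: [0.0, 0.766, 0.642, 0.004]
contact_force: [16.3, 3.3, -16.6]
gripper_width: 0.126
y 0.03444028609657498 x 0.0016175398845619906 th 1.132940554023338 z th 1.1692398091609169
```

```bash
python3 -m handwheel '[{"grip":0.8,"tx":0,"ty":0.12,"tz":0.2,"yaw":0},{"grip":0.8,"tx":0,"ty":0,"tz":0,"yaw":0}]' 25
cat >> h.py <<'E'
def arc():
    o=get_obs();a=np.radians(79.8);d=o['eef_pos'][:2]-np.array([.5005,-.2424]);y=d@[np.cos(a),np.sin(a)]
    f=np.array(o["contact_force"])@q2R(o["tool_rot"]);Rt=q2R(o["tool_rot"])
    print('y',round(y,4),'x',round(d@[np.sin(a),-np.cos(a)],4),'z',round(o['eef_pos'][2],4),'th(y)',np.arccos(np.clip((.115-y)/.19,-1,1)).round(3),'th(z)',np.arcsin((o['eef_pos'][2]+.0175-.07)/.19).round(3),"f tool",f.round(1),"tilt",Rt[:2,2].round(4),"ang",np.degrees(np.arctan2(Rt[1,0],Rt[0,0])).round(2))
E
python3 -c "
from h import *
arc()"
```

```text
t: 19.5
eef_pos: [0.5083, -0.2087, 0.2273]
tool_rot: [0.0, 0.766, 0.643, 0.001]
contact_force: [6.4, -0.1, -3.9]
gripper_width: 0.121
y 0.0345 x 0.0017 z 0.2273 th(y) 1.133 th(z) 1.167 f tool [1.  6.3 3.9] tilt [0.0018 0.0005] ang 79.99
```

```bash
python3 -m handwheel '[{"grip":0.8,"tx":-1.67,"ty":0.07,"tz":0.92,"yaw":0},{"grip":0.8,"tx":-1.58,"ty":0,"tz":1.06,"yaw":0},{"grip":0.8,"tx":-1.46,"ty":0,"tz":1.21,"yaw":0},{"grip":0.8,"tx":-1.34,"ty":0,"tz":1.34,"yaw":0},{"grip":0.8,"tx":0,"ty":0,"tz":0,"yaw":0}]' 25
python3 -c "
from h import *
arc()"
```

```text
t: 20.0
eef_pos: [0.4971, -0.2715, 0.1798]
tool_rot: [-0.0, 0.767, 0.641, 0.0]
contact_force: [4.4, -2.0, 1.2]
gripper_width: 0.125
y -0.0293 x 0.0018 z 0.1798 th(y) 0.708 th(z) 0.734 f tool [-1.2  4.7 -1.2] tilt [0.0002 0.0006] ang 79.8
```

```bash
python3 -m handwheel '[{"grip":0.8,"tx":-1.18,"ty":0.04,"tz":1.49,"yaw":0},{"grip":0.8,"tx":-1.02,"ty":0,"tz":1.6,"yaw":0},{"grip":0.8,"tx":-0.86,"ty":0,"tz":1.69,"yaw":0},{"grip":0.8,"tx":-0.69,"ty":0,"tz":1.77,"yaw":0},{"grip":0.8,"tx":0,"ty":0,"tz":0,"yaw":0}]' 25
python3 -c "
from h import *
arc()"
```

```text
t: 20.5
eef_pos: [0.4909, -0.3069, 0.1137]
tool_rot: [-0.001, 0.766, 0.642, 0.0]
contact_force: [2.4, -3.9, 0.5]
gripper_width: 0.131
y -0.0652 x 0.002 z 0.1137 th(y) 0.323 th(z) 0.328 f tool [-3.4  3.1 -0.5] tilt [-0.0006  0.001 ] ang 79.93
```

```bash
python3 -m handwheel '[{"grip":0.8,"tx":-0.5,"ty":0.03,"tz":1.9,"yaw":0},{"grip":0.8,"tx":-0.22,"ty":0,"tz":1.3,"yaw":0},{"grip":0.8,"tx":-0.1,"ty":0,"tz":0.9,"yaw":0},{"grip":0.8,"tx":-0.03,"ty":0,"tz":0.5,"yaw":0},{"grip":0.8,"tx":0,"ty":0,"tz":0,"yaw":0}]' 25
python3 -c "
from h import *
arc()"
```

```text
t: 21.0
eef_pos: [0.4895, -0.3156, 0.069]
tool_rot: [0.0, 0.766, 0.642, -0.001]
contact_force: [0.7, -6.6, 0.1]
gripper_width: 0.126
y -0.074 x 0.0021 z 0.069 th(y) 0.102 th(z) 0.087 f tool [-6.4  1.8 -0.1] tilt [-0.0014 -0.0012] ang 79.94
```

```bash
python3 -m handwheel '[{"grip":0.8,"tx":-0.06,"ty":0.02,"tz":0.4,"yaw":0},{"grip":0.8,"tx":0,"ty":0,"tz":0.3,"yaw":0},{"grip":0.8,"tx":0,"ty":0,"tz":0.2,"yaw":0},{"grip":0.8,"tx":0,"ty":0,"tz":0.1,"yaw":0},{"grip":0.8,"tx":0,"ty":0,"tz":0,"yaw":0}]' 20
python3 -c "
from h import *
arc()"
python3 -m handwheel '[{"grip":0.8,"tx":0,"ty":0,"tz":0.1,"yaw":0},{"grip":0.8,"tx":0,"ty":0,"tz":0.1,"yaw":0},{"grip":0.8,"tx":0,"ty":0,"tz":0,"yaw":0}]'
python3 -c "
from h import *
arc()"
```

```text
t: 21.5
eef_pos: [0.4894, -0.3162, 0.0595]
tool_rot: [0.0, 0.766, 0.642, -0.001]
contact_force: [0.5, -7.6, -0.0]
gripper_width: 0.127
y -0.0746 x 0.0021 z 0.0595 th(y) 0.067 th(z) 0.037 f tool [-7.4  1.8  0. ] tilt [-0.0016 -0.0015] ang 79.94
t: 21.8
eef_pos: [0.4894, -0.3162, 0.0575]
tool_rot: [0.0, 0.766, 0.642, -0.001]
contact_force: [-0.3, -6.8, 0.4]
gripper_width: 0.121
y -0.0746 x 0.0021 z 0.0575 th(y) 0.063 th(z) 0.026 f tool [-6.8  0.9 -0.4] tilt [-0.0017 -0.0016] ang 79.93
```

```bash
python3 -m handwheel '[{"grip":0.8,"tx":-0.06,"ty":0.01,"tz":0.1,"yaw":0},{"grip":0.8,"tx":0,"ty":0,"tz":0,"yaw":0},{"grip":0.8,"tx":0,"ty":0,"tz":0,"yaw":0}]' 20
python3 -c "
from h import *
arc()"
python3 -m handwheel '[{"grip":0.8,"tx":0,"ty":0,"tz":0.1,"yaw":0},{"grip":0.8,"tx":0,"ty":0,"tz":0,"yaw":0},{"grip":0.8,"tx":0,"ty":0,"tz":0,"yaw":0}]'
python3 -c "
from h import *
arc()
cv2.imwrite('pics/s11.png',cv2.resize(read_camera('side')['image'][90:170,240:350],(660,480),interpolation=cv2.INTER_CUBIC))"
```

```text
t: 22.1
eef_pos: [0.4894, -0.3162, 0.0567]
tool_rot: [-0.0, 0.766, 0.642, -0.001]
contact_force: [-0.5, -5.5, 0.2]
gripper_width: 0.123
y -0.0746 x 0.0021 z 0.0567 th(y) 0.063 th(z) 0.022 f tool [-5.5  0.5 -0.2] tilt [-0.0017 -0.0009] ang 79.96
t: 22.4
eef_pos: [0.4894, -0.3162, 0.0557]
tool_rot: [-0.0, 0.766, 0.643, -0.001]
contact_force: [-0.0, -5.4, 0.4]
gripper_width: 0.126
y -0.0747 x 0.0021 z 0.0557 th(y) 0.061 th(z) 0.017 f tool [-5.3  0.9 -0.4] tilt [-0.0017 -0.001 ] ang 79.96
```

View pics/s11.png

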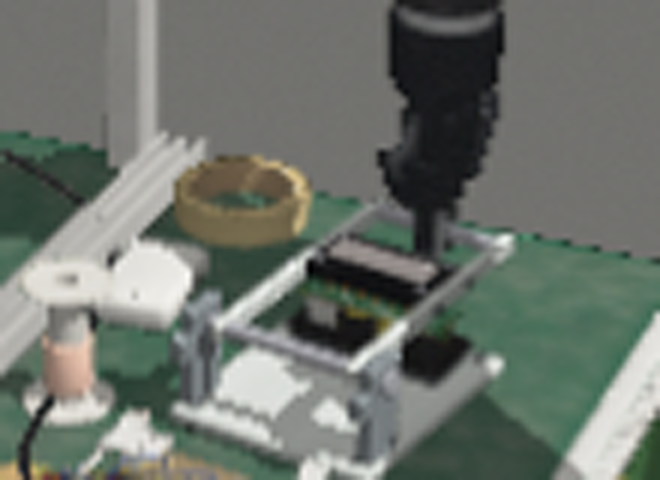

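The arm is nearly level, with the head at about (375,265) just over the board. I continue in small steps until contact.

```bash
for i in 1 2 3; do python3 -m handwheel '[{"grip":0.8,"tx":-0.01,"ty":0,"tz":0.07,"yaw":0},{"grip":0.8,"tx":0,"ty":0,"tz":0,"yaw":0},{"grip":0.8,"tx":0,"ty":0,"tz":0,"yaw":0}]' 20 |egrep 'pos|for'; done
python3 -c "
from h import *
arc()"
```

```text
eef_pos: [0.4894, -0.3163, 0.055]
contact_force: [0.4, -5.9, -1.1]
eef_pos: [0.4894, -0.3163, 0.0543]
contact_force: [0.2, -5.8, -0.4]
eef_pos: [0.4894, -0.3163, 0.0536]
contact_force: [-0.6, -4.9, -0.9]
y -0.0747 x 0.0022 z 0.0536 th(y) 0.057 th(z) 0.006 f tool [-5.   0.3  0.9] tilt [-0.0016 -0.0007] ang 79.97
```

```bash
for i in 1 2 3 4; do python3 -m handwheel '[{"grip":0.8,"tx":0,"ty":0,"tz":0.05,"yaw":0},{"grip":0.8,"tx":0,"ty":0,"tz":0,"yaw":0},{"grip":0.8,"tx":0,"ty":0,"tz":0,"yaw":0}]' 20 |egrep 'pos|for'; done
```

```text
eef_pos: [0.4894, -0.3163, 0.0531]
contact_force: [0.3, -5.1, -0.2]
eef_pos: [0.4894, -0.3163, 0.0526]
contact_force: [-1.0, -5.5, -0.6]
eef_pos: [0.4894, -0.3163, 0.0521]
contact_force: [-0.1, -5.3, 0.1]
eef_pos: [0.4894, -0.3163, 0.0519]
contact_force: [-0.5, -5.4, 3.5]
```

Contact at 3.5 N. I release and lift away.

```bash
python3 -m handwheel '[{"grip":1.6,"tx":0,"ty":0,"tz":0,"yaw":0},{"grip":2.2,"tx":0,"ty":0,"tz":0,"yaw":0},{"grip":3,"tx":0,"ty":0,"tz":0,"yaw":0},{"grip":3.5,"tx":0,"ty":0,"tz":0,"yaw":0},{"grip":3.5,"tx":0,"ty":0,"tz":0,"yaw":0}]' 20
python3 -m handwheel '[{"grip":3.5,"tx":0,"ty":0,"tz":0,"yaw":0},{"grip":3.5,"tx":0,"ty":0,"tz":-0.5,"yaw":0},{"grip":3.5,"tx":0,"ty":0,"tz":-1,"yaw":0},{"grip":3.5,"tx":0,"ty":0,"tz":-2,"yaw":0},{"grip":3.5,"tx":0,"ty":0,"tz":-3,"yaw":0}]'
python3 -m handwheel '[{"grip":3.5,"tx":-1,"ty":0,"tz":-4,"yaw":0},{"grip":3.5,"tx":-2,"ty":0,"tz":-4,"yaw":0},{"grip":3.5,"tx":-2,"ty":0,"tz":-4,"yaw":0},{"grip":3.5,"tx":0,"ty":0,"tz":0,"yaw":0},{"grip":3.5,"tx":0,"ty":0,"tz":0,"yaw":0}]'
python3 - <<'E'
from h import *
w=read_camera("wrist")["image"];s=read_camera("side");a=np.radians(-10.2)
H=np.array([.5005,-.2424,.07])+.115*np.array([-np.sin(a),np.cos(a),0])
for th in(-.1,-.05,0,.05): print(th,proj(s,[H+np.array([.19*np.sin(a)*np.cos(th),-.19*np.cos(a)*np.cos(th),.19*np.sin(th)])+k*np.array([np.cos(a),np.sin(a),0]) for k in(-.05,0,.05)]).round(1).tolist())
cv2.imwrite("pics/f.png",np.hstack([cv2.resize(w,(400,300)),cv2.resize(s["image"][100:160,270:350],(400,300),interpolation=cv2.INTER_CUBIC)]))
E
```

```text
t: 25.05
eef_pos: [0.4903, -0.315, 0.0526]
tool_rot: [-0.0, 0.766, 0.643, 0.0]
contact_force: [-0.1, 0.1, -0.7]
gripper_width: 0.409
t: 25.55
eef_pos: [0.4897, -0.315, 0.1187]
tool_rot: [-0.001, 0.766, 0.643, -0.0]
contact_force: [0.3, -0.7, -0.8]
gripper_width: 0.412
t: 26.05
eef_pos: [0.482, -0.3651, 0.2399]
tool_rot: [0.002, 0.766, 0.642, 0.0]
contact_force: [-0.5, 0.1, -0.8]
gripper_width: 0.407
-0.1 [[323.1, 136.0], [312.3, 132.7], [301.8, 129.4]]
-0.05 [[323.3, 133.9], [312.5, 130.5], [302.0, 127.3]]
0 [[323.5, 131.8], [312.7, 128.4], [302.1, 125.2]]
0.05 [[323.6, 129.7], [312.8, 126.4], [302.1, 123.1]]
```

```bash
python3 - <<'E'
from h import *
s=read_camera("side")["image"];print("side col 312, rows 120-138",s[120:139,312].tolist())
o=get_obs();c=read_camera("wrist");hsv=cv2.cvtColor(c["image"],cv2.COLOR_BGR2HSV)
a=np.radians(-10.2);X=np.array([np.cos(a),np.sin(a),0]);Y=np.array([-np.sin(a),np.cos(a),0]);O=np.array([.5005,-.2424,0])
bar=proj(c,[O-.075*Y+k*X+[0,0,.07] for k in(-.03,0,.03)],o);print("bar px",bar.round(0).tolist())
for u,v in bar[1:2]: print("wrist row, bar",c["image"][int(v),int(u)-14:int(u)+15].max(1).tolist())
for k in(-.051,.051): 
    u,v=proj(c,[O+k*X+[0,0,.053]],o)[0];print("board end",u,v,hsv[int(v)-1:int(v)+2,int(u)].tolist() if 0<v<383 else None)
print(np.round(o["joint_vel"],3))
E
```

```text
side col 312, rows 120-138 [[111, 114, 114], [110, 114, 113], [110, 113, 114], [110, 113, 113], [109, 113, 113], [106, 111, 108], [89, 105, 71], [154, 156, 143], [157, 151, 151], [102, 100, 97], [87, 100, 76], [87, 109, 69], [88, 108, 73], [70, 87, 60], [62, 64, 66], [116, 118, 125], [44, 44, 47], [28, 28, 27], [62, 64, 62]]
bar px [[306.0, 142.0], [305.0, 173.0], [303.0, 202.0]]
wrist row, bar [95, 81, 83, 80, 79, 81, 80, 79, 82, 106, 146, 173, 186, 200, 211, 219, 217, 212, 203, 193, 165, 121, 88, 78, 76, 77, 77, 78, 78]
board end 379.8639189946725 119.51116011983862 [[70, 37, 103], [38, 8, 126], [30, 5, 150]]
board end 369.0818806580601 215.3213692749736 [[165, 53, 29], [30, 23, 22], [110, 32, 24]]
[-0.006  0.009  0.001  0.004  0.002  0.     0.001]
```

```bash
python3 -c "
from station import *
print(hand_in())"
```

```text
the job is handed in; nothing more can be done
None
```

The board is on the foam rest, solder side up, and the contact arm is down with its pins resting on it. The job was handed in at about 26 s of the 61 s allowed.

**Board:** I gripped it at 20 to 24 N by its long edges and lowered it until I felt about 5 to 10 N, then released it. Seen from the wrist camera afterwards, it lay square to the rest, centred to within about 0.5 mm across and about 2 mm along its length.

**Contact arm:** I pinched the bar at 25 N, or 30 N for part of the swing, and led it round its arc. The force reading peaked at about 23 N midway, and I relieved it. The pins touched at 3.5 N, measured at the gripper, and then I let go and lifted clear.

**Last checks:**
- The side view puts the bar within about 1 pixel of its predicted level position, and the wrist view agrees. The gripper reads no contact force.
- The pictures ran out at 12, so I checked the final state by pixel values only.
- **Not confirmed:** the arm hides the board's ends, so I could not check its position again after the arm came down.
- **One disagreement:** the board met the rest about 2.5 mm lower than expected. It had probably sat about 2.5 mm higher in the grip than I assumed, which also fits how wide it looked while carried.
- I did not go near the other board or the spool, but I did not measure their positions again at the end.

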